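# Stop a staggered row of reactions: heating block to cooling rack, in order

### The job

The four capped tubes in the heating block were started at intervals, beginning with the one next to the thermometer, so stop them in that same sequence: one at a time, move the tube nearest the thermometer to the cooling rack's place nearest its carrying handle, the next tube to the next place, and so on along the row, each tube seated in its place before the next is taken out. Keep the tubes upright, push none of the other things on the bench about, and leave all four standing fully down in the cooling rack.

Things in the scene. Friction and masses are not known exactly. Their poses are not given: they have to be found in the camera images.
- tube_a: one of four alike capped tubes, 118 mm tall, 60 g: off-white body 29 mm wide, blunt cone foot (flat tip 12 mm wide, cone 16 mm tall), white ribbed screw cap 34 mm wide and 20 mm tall at the top. Starts upright in one of the heater's places, cap 146 to 166 mm above the bench. Which tube is in which place varies; only the place counts. Origin: centre of the tip; z up to the cap.
- tube_b: one of four alike capped tubes, 118 mm tall, 60 g: off-white body 29 mm wide, blunt cone foot (flat tip 12 mm wide, cone 16 mm tall), white ribbed screw cap 34 mm wide and 20 mm tall at the top. Starts upright in one of the heater's places, cap 146 to 166 mm above the bench. Which tube is in which place varies; only the place counts. Origin: centre of the tip; z up to the cap.
- tube_c: one of four alike capped tubes, 118 mm tall, 60 g: off-white body 29 mm wide, blunt cone foot (flat tip 12 mm wide, cone 16 mm tall), white ribbed screw cap 34 mm wide and 20 mm tall at the top. Starts upright in one of the heater's places, cap 146 to 166 mm above the bench. Which tube is in which place varies; only the place counts. Origin: centre of the tip; z up to the cap.
- tube_d: one of four alike capped tubes, 118 mm tall, 60 g: off-white body 29 mm wide, blunt cone foot (flat tip 12 mm wide, cone 16 mm tall), white ribbed screw cap 34 mm wide and 20 mm tall at the top. Starts upright in one of the heater's places, cap 146 to 166 mm above the bench. Which tube is in which place varies; only the place counts. Origin: centre of the tip; z up to the cap.
- heater: heating block, fixed: white instrument with a dark metal block, 276 mm long (y), sloping grey panel on its -x side. Row of four 35 mm bores at x = 0, y = -78, -26, 26, 78 mm, 2 mm chamfer: top z = 100, flat floor z = 48 mm, where the tips stand. Case x = -100 to 58 mm, 100 mm high. Origin: on the bench under the row's middle; x away from the panel, z up. On either side of the bench, turned up to 0.35 rad.
- thermometer: small dial thermometer, fixed, upright at one end of the heater's row (heater y = 109 or -109 mm), so 31 mm beyond the first tube: steel stem, round black-rimmed white dial 29 mm wide, top 140 mm above the bench, lower than the caps. The row's other end has only a low black rubber plug 16 mm wide. Origin: on the heater's top, z up.
- cooler: cooling rack, fixed: light grey tub 124 x 264 mm (x, y), 78 mm high, dark metal block, steel U-bar carrying handle on its +y end only, out to y = 171 mm. Row of four 35 mm bores at x = 0, y = 78 (nearest the handle), 26, -26, -78 mm, 2 mm chamfer: top z = 78, flat floor z = 30 mm. Empty at the start. Origin: on the bench under the row's middle; z up. On the other side from the heater, turned up to 0.35 rad.
- timer: round white twist timer, 68 mm wide, 47 mm tall, loose, at the back between the two racks; to be left alone. Origin: centre of its underside.
- vial: small off-white bottle with a white screw cap, 36 mm wide, 75 mm tall, loose, between the two racks; to be left alone. Origin: centre of its underside.
- loose_cap: blue screw cap without its bottle, 53 mm wide, 26 mm tall, loose, in front between the two racks; to be left alone. Origin: centre of its underside.
Mind the look-alikes: they are no part of the job. Leave any black or green look-alike of the tube_c alone.

How it is judged:
By the outcome, as a careful person would: the job done as asked, in the order asked, and still so for the second after the job is handed in, with the robot touching nothing.
It also fails if it takes over 99 s, if anything falls off the work surface, if the arm or the gripper's body presses on something with over 40 N, if the wrist force passes 120 N, or if a joint passes its speed limit or range.

### The arm

A 7-joint arm with a two-finger parallel gripper is mounted at the origin on a cart in front of the work surface, level with it; the furniture and walls round the work are solid. World frame = base frame: x ahead of the robot, y to its left, z up, the work surface at z = 0. Lengths are in m, angles in rad, forces in N, time in s.
With the tool pointing down it reaches from about 0.425 to 0.925 m from the base axis. Payload 6.8 kg.
Tool frame: the origin (TCP) lies on the front face of the gripper's body, between the roots of the fingers; the fingertips stand 73 mm ahead of it and the grasp point (between the pads) lies 54 mm ahead of it; z points along the fingers, y is the direction in which the jaws open and shut (so a half turn about z gives the same grasp; the last joint's range is limited). The gripper opens to 85 mm and grips with 20 to 120 N. Pads are 22 mm wide; open, the fingers measure 114 mm over their backs; the gripper's body (76 mm by 85 mm) begins 54 mm behind the grasp point. The pads swing forward as they close: fully open they stand 13 mm farther back than shut.
Start: joints at [-1.383, 0.477, 0.022, 1.555, -0.011, 1.109, -0.083], TCP at [0.197, 0.646, 0.304] pointing down, gripper open.
Joint ranges: [-2.96, 2.96], [-0.34, 2.1], [-1.41, 1.46], [0.24, 2.44], [-1.37, 4.51], [0.17, 1.92], [-2.96, 2.96]. Speed limits (rad/s): [2.39, 2.39, 3.14, 3.14, 3.14, 3.14, 3.14].

### API

Orientations are given as a rotation vector (axis times angle).
In Python, from bench import * gives the robot as it stands.
- The arm moves only by the tool jog_arm, never from a script. Its argument "plan" is a list of rows, each a list of 2 entries, a list of its own where there are three numbers: the shift along the world's x, y, z in cm, then the turn about the world's z in rad. In form: [[[tx, ty, tz], twist], ...]. A call has 1 to 12 rows; each row shifts and turns the commanded pose from where the row before left it; what a row does not reach is not made up. A row lasts 1/10 s, in which the tool goes at most 50 mm and 8.59 degrees, less where a joint would pass 70% of its speed; a pose out of reach is approached as far as the arm can. A call is refused whole if a number of a shift passes 5 or a number of a turn 0.15, either way. A call with a gripper value outside its range is refused whole. "hand" is the finger opening in cm, from 0 to 8.54, set as the call begins (left out, the last holds). The fingers move at their own pace and stop on an object; "grip_force" is the grip in N (left out, the last holds). Time passes only in rows, so rows that do not move let the fingers close. It gives the time, the measured TCP pose, the force and the opening at its end, in the units of the state.
- get_obs(): the state, without advancing time (a new reading comes with each control period).
- grab_frame(name): name is "scene" or "side" or "wrist"; returns the picture (400x640x3 uint8, red, green, blue); there is no depth.
- get_calibration(name): a dict with "intrinsics" (3x3 intrinsics, pixels), "k1" (the pictures are not rectified: a ray, as slopes to the right and down, at radius r is drawn at 1 + k1 r^2 times it, then the intrinsics apply), "xyz" and "orientation" of the camera in the world. Camera axes: x right, y down, z forward; pixel columns grow to the right and rows downward; lengths in m; the calibration is good to about 2 mm. A picture is of the moment at which its call begins: read the wrist's pose just before it. get_calibration takes no time and is no camera call; for the wrist camera it gives the pose at the moment of the call.
- hand_in(): hands the job in, once; it reports no verdict.
The state is a dict: "clock": time; "joints": joint angles; "qvel": joint speeds; "tau": joint torques, N m; "tcp_pos": TCP position; "orientation": TCP orientation; "contact_force": force on the tool from outside, world axes, zero at the start; "moment": the same for the moment, N m; "grip_width": finger opening in m.
Only numpy, scipy, OpenCV 4.12 (cv2) and the standard library are available. Lean on these libraries where they do the work, as an engineer would, in place of code of your own. Each camera call takes 0.05 s, during which the arm holds its last target. There are 200 camera calls.

## Working session

There is one attempt and no reset: what is moved stays moved. The work goes in short steps, Python scripts to look and compute and a tool call to move; the robot and the scene stay as the last step left them, time stands still between calls to the robot, and variables do not carry over. Pictures are saved under pics/ and viewed, about 12 in all and at most 16, crops included, and the job is handed in when it is done.

Besides the shell and the picture viewer there is one more tool, called by a JSON object that holds its "method" and its "body", one argument or row to a line. jog_arm: Moves the arm, as the interface text tells. Its arguments: {"type":"object","properties":{"plan":{"type":"array","items":{"type":"array"}},"hand":{"type":"number"},"grip_force":{"type":"number"}},"required":["plan"]}

```bash
mkdir -p pics; ls
python3 - <<'E'
from bench import *
import cv2,numpy as np
o=get_obs();print({k:np.round(v,3) for k,v in o.items()})
for n in ("scene","side","wrist"):
    c=get_calibration(n);print(n,{k:np.round(v,3).tolist() for k,v in c.items()})
    cv2.imwrite(f"pics/{n}0.png",grab_frame(n)[:,:,::-1])
E
```

```text
pics
{'clock': np.float64(0.0), 'joints': array([-1.383,  0.478,  0.022,  1.556, -0.011,  1.109, -0.083]), 'qvel': array([-0.   ,  0.003,  0.001, -0.004,  0.002,  0.001, -0.003]), 'tau': array([-0.0000e+00, -5.9644e+01,  1.6080e+00, -2.8120e+01,  1.2000e-02,
        9.0000e-03,  0.0000e+00]), 'tcp_pos': array([0.197, 0.645, 0.303]), 'orientation': array([-4.630e-01, -3.107e+00,  3.000e-03]), 'contact_force': array([ 0.094,  0.015, -1.391]), 'moment': array([-0.014, -0.   ,  0.015]), 'grip_width': np.float64(0.085)}
scene {'intrinsics': [[390.879, 0.0, 318.104], [0.0, 390.879, 205.679], [0.0, 0.0, 1.0]], 'k1': -0.024, 'xyz': [-0.227, 0.768, 0.571], 'orientation': [-0.979, 2.126, -1.36]}
side {'intrinsics': [[471.584, 0.0, 319.996], [0.0, 471.584, 199.037], [0.0, 0.0, 1.0]], 'k1': -0.054, 'xyz': [-0.005, -0.861, 1.401], 'orientation': [-2.392, 0.641, -0.231]}
wrist {'intrinsics': [[280.219, 0.0, 321.536], [0.0, 280.219, 200.601], [0.0, 0.0, 1.0]], 'k1': -0.032, 'xyz': [0.125, 0.667, 0.373], 'orientation': [2.325, 1.723, 0.256]}
```

View pics/scene0.png

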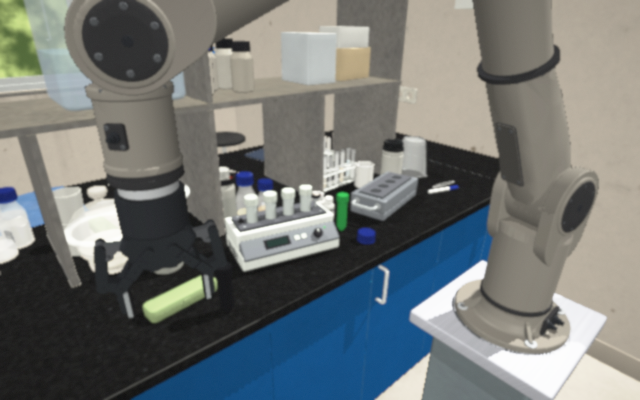

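View pics/side0.png

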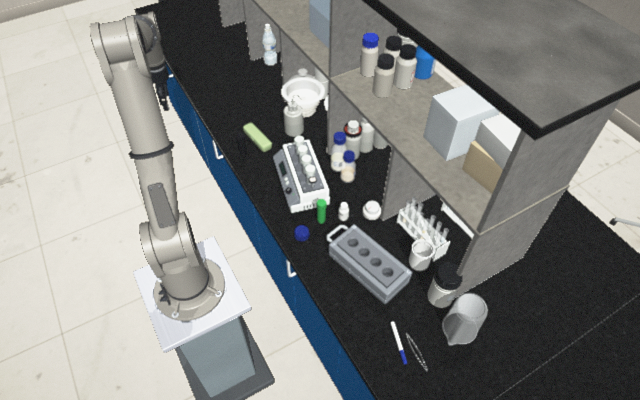

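View pics/wrist0.png

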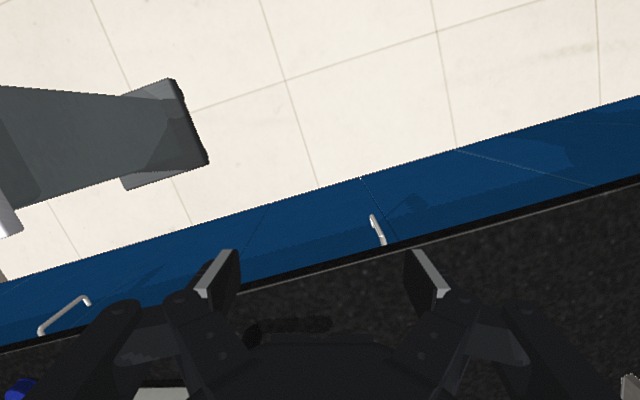

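Scene: heater with four white caps (250,202)…(305,190), cooler at (385,195), a green look-alike tube at (342,210). Side: heater at (300,175), cooler (370,262) with its handle at (338,234), green tube (321,210), timer (372,210), vial (344,211). Next I'll crop these closely.

```bash
cat > h.py <<'E'
import numpy as np,cv2
from scipy.spatial.transform import Rotation as R
def ray(c,uv):
    K=np.array(c["intrinsics"]);k=float(c["k1"])
    d=np.array([(uv[0]-K[0,2])/K[0,0],(uv[1]-K[1,2])/K[1,1]]);s=d.copy()
    for _ in range(10): s=d/(1+k*(s@s))
    v=R.from_rotvec(c["orientation"]).apply([s[0],s[1],1]); return np.array(c["xyz"]),v/np.linalg.norm(v)
def plane(c,uv,z):
    o,v=ray(c,uv); return o+v*(z-o[2])/v[2]
def tri(rs):
    A=sum(np.eye(3)-np.outer(v,v) for o,v in rs);b=sum((np.eye(3)-np.outer(v,v))@o for o,v in rs)
    p=np.linalg.solve(A,b);return p,[np.linalg.norm((np.eye(3)-np.outer(v,v))@(p-o)) for o,v in rs]
def proj(c,p):
    q=R.from_rotvec(c["orientation"]).inv().apply(np.array(p)-c["xyz"]);s=q[:2]/q[2];s=s*(1+c["k1"]*(s@s))
    K=np.array(c["intrinsics"]);return s*[K[0,0],K[1,1]]+K[:2,2]
E
python3 - <<'E'
import cv2,numpy as np
a=cv2.imread("pics/scene0.png")[170:275,215:430]; b=cv2.imread("pics/side0.png")[125:305,255:425]
a=cv2.resize(a,None,fx=3.7,fy=3.7,interpolation=cv2.INTER_CUBIC);b=cv2.resize(b,None,fx=3.3,fy=3.3,interpolation=cv2.INTER_CUBIC)
cv2.imwrite("pics/ca.png",a);cv2.imwrite("pics/cb.png",b)
E
```

```text
(no output)
```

View pics/ca.png

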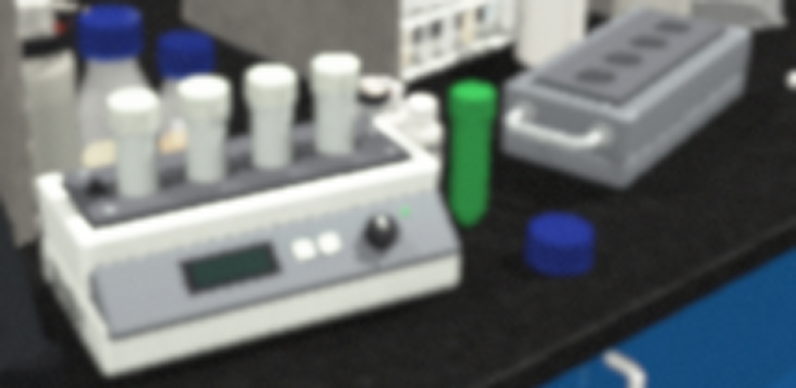

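View pics/cb.png

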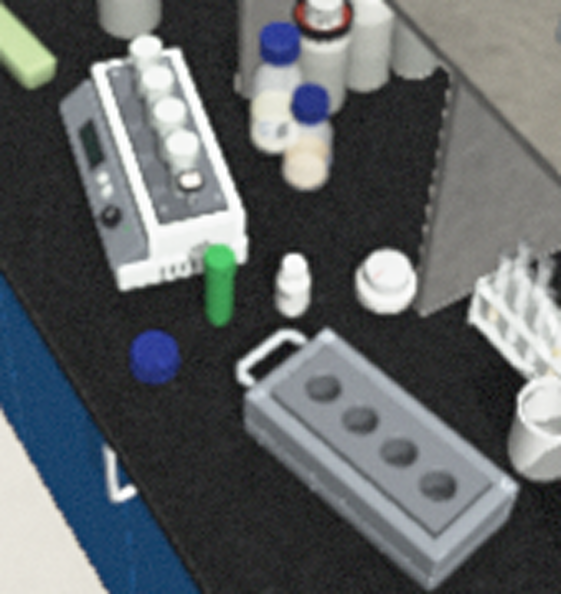

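Candidates for the tubes: the four white caps (scene (250,195) (270,193) (288,189) (306,185)). Look-alikes are the green tube (342,210), the vial (329,200) and background bottles. The dial thermometer is at the heater's -y end, shown at side crop (190,180), and the black plug is at the other end, at scene crop (97,187). So the first tube is the one at side crop (182,145). The cooler handle faces the heater, so the first place is side crop (323,388).

Run:
```python
from bench import *
from h import *
s=get_calibration("side");a=get_calibration("scene")
S=lambda u,v:(255+u/3.3,125+v/3.3)
A=lambda u,v:(215+u/3.7,170+v/3.7)
ct=[(182,140),(169,108),(157,77),(146,46)];at=[(336,62),(271,74),(205,85),(134,97)]
for p,q in zip(ct,at): print("cap",plane(s,S(*p),.166).round(3),[x if isinstance(x,list) else x.round(3) for x in tri([ray(s,S(*p)),ray(a,A(*q))])])
for p,q in zip([(323,388),(360,420),(398,452),(438,486)],[(596,76),(626,58),(651,42),(675,26)]): print("bore",plane(s,S(*p),.078).round(3),[x if isinstance(x,list) else x.round(3) for x in tri([ray(s,S(*p)),ray(a,A(*q))])])
for n,p,z in [("thermo",(190,180),.135),("green",(220,260),.118),("vialtop",(294,265),.075),("timer",(386,268),.047),("bluecap",(155,345),.026),("partition front bottom",(420,315),0),("handle",(240,370),.06),("shelf corner?",(0,0),0)]: print(n,plane(s,S(*p),z).round(3))
```

```text
cap [0.54  0.143 0.166] [array([0.537, 0.14 , 0.165]), [np.float64(0.0034251839212931924), np.float64(0.00342518392129314)]]
cap [0.551 0.191 0.166] [array([0.55 , 0.19 , 0.165]), [np.float64(0.0026412985191697175), np.float64(0.002641298519169835)]]
cap [0.563 0.24  0.166] [array([0.562, 0.239, 0.165]), [np.float64(0.0021155798304875444), np.float64(0.0021155798304876927)]]
cap [0.576 0.29  0.166] [array([0.575, 0.289, 0.165]), [np.float64(0.0018541668570530127), np.float64(0.001854166857052804)]]
bore [ 0.536 -0.157  0.078] [array([ 0.534, -0.157,  0.075]), [np.float64(0.0026494459130149022), np.float64(0.0026494459130150046)]]
bore [ 0.547 -0.208  0.078] [array([ 0.545, -0.209,  0.076]), [np.float64(0.003399122955157129), np.float64(0.003399122955157044)]]
bore [ 0.559 -0.258  0.078] [array([ 0.556, -0.259,  0.076]), [np.float64(0.003606725918633499), np.float64(0.0036067259186334387)]]
bore [ 0.571 -0.309  0.078] [array([ 0.569, -0.31 ,  0.076]), [np.float64(0.003468026344019466), np.float64(0.0034680263440196382)]]
thermo [0.533 0.112 0.135]
green [0.512 0.012 0.118]
vialtop [ 0.596 -0.005  0.075]
timer [ 0.694 -0.041  0.047]
bluecap [0.43  0.009 0.026]
partition front bottom [ 0.714 -0.087  0.   ]
handle [ 0.48  -0.085  0.06 ]
shelf corner? [0.528 0.619 0.   ]
```

{"method": "jog_arm", "body": {
  "plan": [
    [[1,-1.5,0.1],-0.05],
    [[2,-3,0.2],-0.1],
    [[2,-3,0.2],-0.1],
    [[2,-3,0.2],-0.1],
    [[2,-3,0.2],-0.1],
    [[2,-3,0.2],-0.1],
    [[2,-3,0.2],-0.1],
    [[2,-3,0.2],-0.1],
    [[2,-3,0.2],-0.1],
    [[2,-3,0.2],-0.1],
    [[2,-3,0.2],-0.1],
    [[2,-3,0.2],-0.1]
  ],
  "hand": 6
}}

```text
clock: 1.35
tcp_pos: [0.4274, 0.2978, 0.3271]
orientation: [-2.087, -2.348, -0.0]
contact_force: [0.6, 0.0, 0.5]
grip_width: 0.0602
```

{"method": "jog_arm", "body": {
  "plan": [
    [[2,-3,0.2],-0.1],
    [[2,-3,0.2],-0.1],
    [[2,-3,0.2],-0.1],
    [[2,-3,0.2],-0.1],
    [[2,-2,0.2],-0.065],
    [[1,-1,0],0],
    [[0,0,0],0],
    [[0,0,0],0]
  ]
}}

```text
clock: 2.15
tcp_pos: [0.5361, 0.1502, 0.3367]
orientation: [-2.566, -1.811, 0.001]
contact_force: [-1.2, 0.4, 0.8]
grip_width: 0.06
```

Run:
```python
from bench import *
from h import *
o=get_obs();print(o["clock"],o["joints"].round(3),o["tcp_pos"].round(4),R.from_rotvec(o["orientation"]).as_matrix().round(3))
c=get_calibration("wrist");print(c["xyz"],R.from_rotvec(c["orientation"]).as_matrix().round(3))
cv2.imwrite("pics/w1.png",grab_frame("wrist")[:,:,::-1])
```

```text
2.15 [-0.837  0.273  0.554  1.832 -0.162  1.082 -0.565] [0.5361 0.1502 0.3367] [[ 0.335  0.942 -0.001]
 [ 0.942 -0.335  0.   ]
 [ 0.    -0.001 -1.   ]]
[0.56053558 0.21972014 0.40663825] [[ 0.942 -0.321 -0.097]
 [-0.335 -0.902 -0.272]
 [-0.001  0.289 -0.957]]
```

View pics/w1.png

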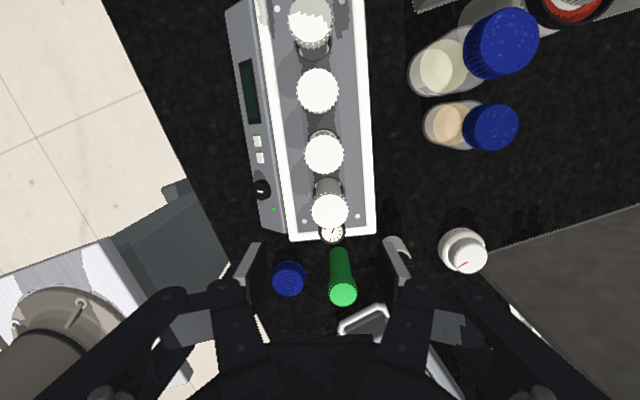

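The wrist view shows caps at (308,20), (317,90), (323,154) and (330,210). The black-rimmed dial is at (332,232), next to the last one, so the order is confirmed: start with the -y tube. The green tube (342,290) and blue cap (288,278) stay put.

```bash
cat > caps.py <<'E'
from bench import *
from h import *
import sys
def caps(img,c,z,guess,r=.017):
    g=cv2.cvtColor(img,cv2.COLOR_RGB2GRAY);out=[]
    for p in guess:
        u,v=proj(c,[*p,z]).round().astype(int); rp=280*r/(c["xyz"][2]-z)
        x0,y0=max(u-40,0),max(v-40,0); h=cv2.HoughCircles(cv2.resize(g[y0:v+40,x0:u+40],None,fx=4,fy=4,interpolation=cv2.INTER_CUBIC),cv2.HOUGH_GRADIENT_ALT,1.5,20,param1=150,param2=.5,minRadius=int(4*rp*.85),maxRadius=int(4*rp*1.15))
        if h is None: out.append(None);continue
        H=h[0];uv=H[:,:2]/4+[x0,y0]-.375
        i=np.argmin(np.hypot(*(uv-[u,v]).T)); out.append((uv[i].round(1),(H[i,2]/4).round(1),round(rp,1),plane(c,uv[i],z).round(4)))
    return out
E
python3 - <<'E'
from caps import *
o=get_obs();c=get_calibration("wrist");im=grab_frame("wrist")
for x in caps(im,c,.166,[(.54,.143),(.551,.191),(.563,.24),(.576,.29)]):print(x)
E
```

```text
(array([331. , 211.5]), np.float32(17.9), np.float64(19.8), array([0.5405, 0.1396, 0.166 ]))
(array([323.9, 149.6]), np.float32(20.2), np.float64(19.8), array([0.5528, 0.1942, 0.166 ]))
None
None
```

Run:
```python
from caps import *
c=get_calibration("wrist");im=grab_frame("wrist");g=im.min(2)
for t in (225,240,250):
    n,l,s,ce=cv2.connectedComponentsWithStats((g>t).astype(np.uint8))
    print(t,[(s[i].tolist(),ce[i].round(1).tolist(),plane(c,ce[i],.166)[:2].round(4).tolist()) for i in range(1,n) if 400<s[i,4]<3000 and 280<ce[i][0]<380])
cv2.imwrite("pics/w2.png",cv2.resize(im[0:250,250:400,::-1],None,fx=2.4,fy=2.4,interpolation=cv2.INTER_CUBIC))
```

```text
225 [([345, 0, 32, 237, 2509], [364.6, 121.8], [0.5922, 0.2051]), ([290, 12, 43, 32, 902], [309.5, 27.9], [0.573, 0.2858]), ([258, 17, 62, 225, 2228], [280.5, 137.8], [0.5216, 0.2162]), ([298, 70, 42, 44, 1374], [318.3, 91.3], [0.564, 0.2403]), ([305, 137, 40, 38, 1140], [324.7, 155.3], [0.5518, 0.1899]), ([313, 196, 36, 47, 1129], [330.4, 215.9], [0.5386, 0.1362])]
240 [([345, 0, 32, 237, 2291], [364.9, 124.0], [0.5919, 0.2034]), ([291, 13, 40, 31, 859], [309.5, 27.8], [0.573, 0.2858]), ([260, 21, 60, 221, 1932], [280.7, 139.0], [0.5214, 0.2152]), ([299, 70, 41, 44, 1329], [318.4, 91.2], [0.564, 0.2403]), ([306, 137, 38, 38, 1115], [324.6, 155.4], [0.5517, 0.1899]), ([313, 196, 35, 46, 1074], [330.3, 215.4], [0.5386, 0.1367])]
250 [([346, 0, 31, 237, 1864], [365.8, 133.1], [0.5904, 0.1961]), ([263, 25, 57, 217, 1408], [281.4, 143.0], [0.5207, 0.2119])]
```

View pics/w2.png

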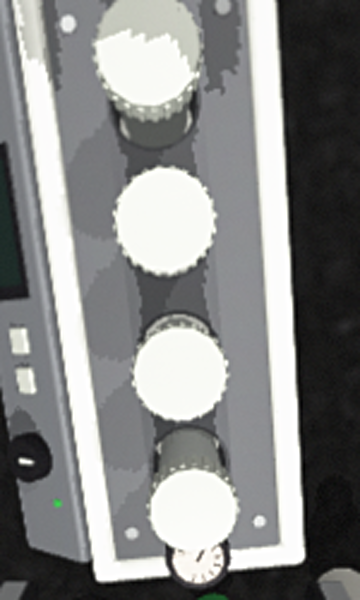

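{"method": "jog_arm", "body": {
  "plan": [
    [[0.4,-1.1,0],0.11],
    [[0,0,-2],0],
    [[0,0,-3],0],
    [[0,0,-3],0],
    [[0,0,-2.5],0],
    [[0,0,-1.5],0],
    [[0,0,-0.9],0],
    [[0,0,0],0],
    [[0,0,0],0]
  ]
}}

```text
clock: 3.2
tcp_pos: [0.541, 0.1401, 0.2086]
orientation: [2.461, 1.952, 0.001]
contact_force: [0.1, 0.3, 0.3]
grip_width: 0.06
```

{"method": "jog_arm", "body": {
  "plan": [
    [[0,0,0],0],
    [[0,0,0],0],
    [[0,0,0],0],
    [[0,0,0],0],
    [[0,0,0],0],
    [[0,0,0],0]
  ],
  "hand": 2.5,
  "grip_force": 40
}}

```text
clock: 3.8
tcp_pos: [0.5412, 0.14, 0.2089]
orientation: [-2.462, -1.952, -0.003]
contact_force: [-1.1, 0.0, 6.2]
grip_width: 0.0329
```

Run:
```python
from caps import *
o=get_obs();print(o["clock"],o["tcp_pos"].round(4),o["grip_width"],o["contact_force"].round(1))
cv2.imwrite("pics/w3.png",grab_frame("wrist")[100:400,130:510,::-1])
```

```text
3.8 [0.5412 0.14   0.2089] 0.03294354510319189 [-1.1  0.   6.2]
```

View pics/w3.png

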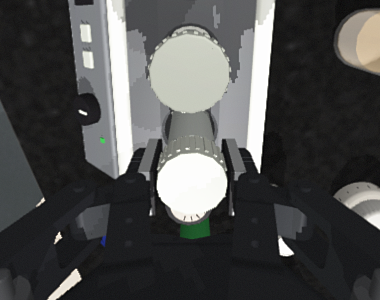

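Cap gripped: opening 33 mm, tube 1 held at crop (192,182) with the dial just behind it. I'll lift it, then go past the row so the wrist camera can see the cooler bores.

{"method": "jog_arm", "body": {
  "plan": [
    [[0,0,0.5],0],
    [[0,0,1.5],0],
    [[0,0,2.5],0],
    [[0,0,3],0],
    [[0,0,2.5],0],
    [[0,0,1.7],0],
    [[0,0,0.8],0],
    [[0,-1,0],0],
    [[0,-2.5,0],0.03],
    [[0.2,-3.5,0],0.04],
    [[0.2,-3.5,0],0.04],
    [[0.2,-3.5,0],0.04]
  ]
}}

```text
clock: 5.05
tcp_pos: [0.5458, -0.0024, 0.3316]
orientation: [-2.306, -2.132, 0.003]
contact_force: [1.4, -0.4, -0.6]
grip_width: 0.0331
```

{"method": "jog_arm", "body": {
  "plan": [
    [[0.2,-3.5,0],0.04],
    [[0.2,-3.5,0],0.04],
    [[0.2,-3.5,0],0.04],
    [[0.2,-3.5,0],0.04],
    [[0.2,-3.5,0],0.04],
    [[0.2,-3.5,0],0.04],
    [[0.2,-3.5,0],0.04],
    [[0.2,-2.5,0],0.03],
    [[0.2,-1.5,0],0],
    [[0,-0.5,0],0],
    [[0,0,0],0],
    [[0,0,0],0]
  ]
}}

```text
clock: 6.25
tcp_pos: [0.565, -0.2887, 0.3325]
orientation: [-1.949, -2.462, -0.001]
contact_force: [0.4, -0.0, -0.6]
grip_width: 0.0331
```

Run:
```python
from caps import *
o=get_obs();print(o["clock"],o["tcp_pos"].round(4),o["grip_width"],R.from_rotvec(o["orientation"]).as_matrix().round(3))
c=get_calibration("wrist");im=grab_frame("wrist");cv2.imwrite("pics/w4.png",im[:,:,::-1])
for p in [(.535,-.157),(.546,-.208),(.558,-.258),(.57,-.31)]: print(proj(c,[*p,.078]).round(0))
```

```text
6.25 [ 0.565  -0.2887  0.3325] 0.03314609612949755 [[-0.229  0.973 -0.001]
 [ 0.973  0.229  0.001]
 [ 0.001 -0.    -1.   ]]
[323.  56.]
[322. 108.]
[322. 155.]
[322. 199.]
```

View pics/w4.png

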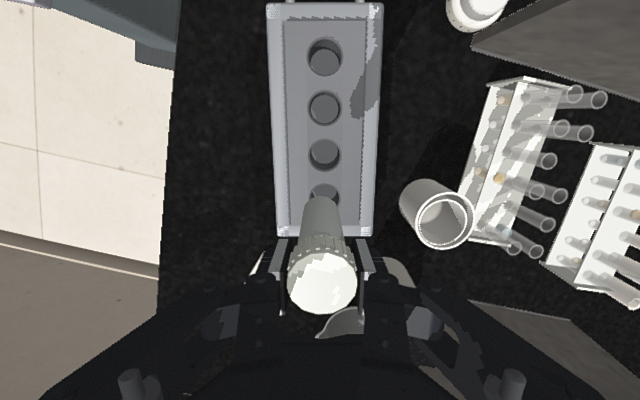

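Bores at (325,57), (323,108), (323,154), with the 4th at (323,190) half hidden by the held tube. The tube hangs upright.

Run:
```python
from caps import *
c=get_calibration("wrist");im=grab_frame("wrist")
for r in (.0175,.0195):
  for x in caps(im,c,.078,[(.535,-.157),(.546,-.208),(.558,-.258)],r):print(x)
cv2.imwrite("pics/w5.png",cv2.resize(im[30:220,260:390,::-1],None,fx=3,fy=3,interpolation=cv2.INTER_CUBIC))
```

```text
(array([324. ,  62.8]), np.float32(13.9), np.float64(15.1), array([ 0.538 , -0.1625,  0.078 ]))
(array([323.4, 107.8]), np.float32(15.8), np.float64(15.1), array([ 0.5479, -0.2072,  0.078 ]))
(array([324. , 154.8]), np.float32(15.9), np.float64(15.1), array([ 0.5606, -0.2574,  0.078 ]))
(array([324.4,  56. ]), np.float32(17.5), np.float64(16.8), array([ 0.5368, -0.156 ,  0.078 ]))
(array([323.4, 107.8]), np.float32(17.1), np.float64(16.8), array([ 0.5479, -0.2072,  0.078 ]))
(array([324. , 154.8]), np.float32(15.9), np.float64(16.8), array([ 0.5606, -0.2574,  0.078 ]))
```

View pics/w5.png

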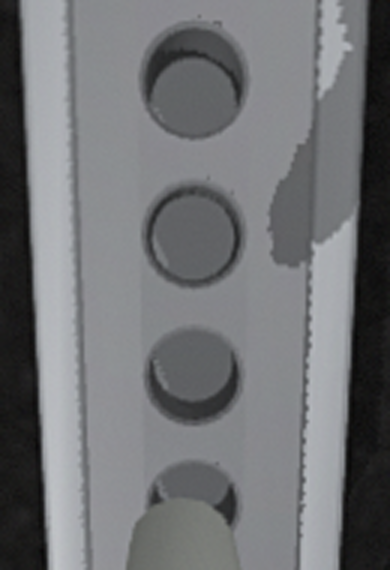

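Run:
```python
from caps import *
o=get_obs();c=get_calibration("wrist");im=cv2.imread("pics/w4.png")[:,:,::-1].copy()
print(caps(im,c,.2896,[o["tcp_pos"][:2]]),o["tcp_pos"])
print(plane(c,(321.5,283),.2896)-o["tcp_pos"],proj(c,[*o["tcp_pos"][:2],.2896]))
for uv in [(324.3,56.7),(324.3,107.8),(324.7,155.2)]: print(plane(c,uv,.078).round(4))
```

```text
[(array([322.5, 288.8]), np.float32(36.9), np.float64(42.1), array([ 0.5661, -0.2918,  0.2896]))] [ 0.56520661 -0.288591    0.33276628]
[-0.00027683 -0.00027302 -0.04316628] [322.21603254 282.62192792]
[ 0.537  -0.1568  0.078 ]
[ 0.549  -0.2071  0.078 ]
[ 0.5616 -0.2578  0.078 ]
```

{"method": "jog_arm", "body": {
  "plan": [
    [[-0.4,2,0],0],
    [[-0.8,4,0],0],
    [[-0.8,4,0],0],
    [[-0.6,2.4,0],0],
    [[-0.2,0.8,0],0],
    [[0,0,-1],0],
    [[0,0,-2.5],0],
    [[0,0,-2.5],0],
    [[0,0,-1.2],0],
    [[0,0,-0.8],0],
    [[0,0,0],0],
    [[0,0,0],0]
  ]
}}

```text
clock: 7.55
tcp_pos: [0.5372, -0.1589, 0.2535]
orientation: [1.952, 2.46, 0.001]
contact_force: [-0.0, -0.0, -0.4]
grip_width: 0.0327
```

{"method": "jog_arm", "body": {
  "plan": [
    [[0,0,-0.5],0],
    [[0,0,-0.8],0],
    [[0,0,-0.8],0],
    [[0,0,-0.8],0]
  ]
}}

```text
clock: 7.95
tcp_pos: [0.5366, -0.1581, 0.2231]
orientation: [-1.951, -2.462, 0.0]
contact_force: [0.6, -1.0, -1.0]
grip_width: 0.0325
```

{"method": "jog_arm", "body": {
  "plan": [
    [[0,0.1,-0.8],0],
    [[0,0,-0.8],0],
    [[0,0,-0.8],0],
    [[0,0,-0.5],0],
    [[0,0,-0.2],0],
    [[0,0,0],0]
  ]
}}

```text
clock: 8.55
tcp_pos: [0.5367, -0.1574, 0.1927]
orientation: [-1.952, -2.461, 0.0]
contact_force: [-0.5, -0.3, -0.7]
grip_width: 0.033
```

{"method": "jog_arm", "body": {
  "plan": [
    [[0,0,-0.15],0],
    [[0,0,0],0],
    [[0,0,0],0]
  ]
}}

```text
clock: 8.85
tcp_pos: [0.5369, -0.1573, 0.1916]
orientation: [1.952, 2.461, 0.0]
contact_force: [-0.2, -0.0, 0.2]
grip_width: 0.0331
```

{"method": "jog_arm", "body": {
  "plan": [
    [[0,0,0],0],
    [[0,0,0],0],
    [[0,0,0],0],
    [[0,0,0],0],
    [[0,0,1],0],
    [[0,0,2.5],0],
    [[0,0,3],0],
    [[0,0,3],0],
    [[0,0,2.5],0],
    [[0,-3,1.5],0],
    [[0,-3,0.5],0],
    [[0,0,0],0]
  ],
  "hand": 6
}}

```text
clock: 10.05
tcp_pos: [0.536, -0.2223, 0.3338]
orientation: [1.957, 2.452, -0.001]
contact_force: [-0.9, -0.4, 0.6]
grip_width: 0.0604
```

Run:
```python
from caps import *
o=get_obs();print(o["clock"],o["tcp_pos"].round(4))
im=grab_frame("wrist");c=get_calibration("wrist")
print(caps(im,c,.148,[(.537,-.157)]))
cv2.imwrite("pics/w6.png",im[:300,130:510,::-1])
```

```text
10.05 [ 0.536  -0.2223  0.3338]
[(array([335.5, 126.6]), np.float32(19.9), np.float64(18.7), array([ 0.5338, -0.1539,  0.148 ]))]
```

View pics/w6.png

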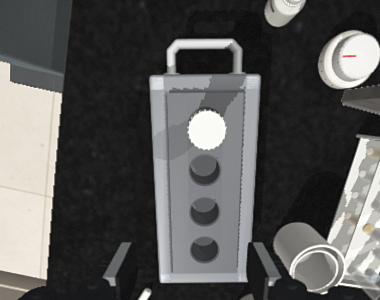

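Tube 1 is seated in the place beside the handle, cap at crop (206,130). Going for tube 2.

{"method": "jog_arm", "body": {
  "plan": [
    [[0.1,1.5,0],0],
    [[0.1,3,0],-0.03],
    [[0.1,3.5,0],-0.04],
    [[0.1,4,0],-0.04],
    [[0.1,4,0],-0.04],
    [[0.1,4,0],-0.05],
    [[0.2,4,0],-0.05],
    [[0.2,4,0],-0.05],
    [[0.2,4,0],-0.05],
    [[0.2,4,0],-0.05],
    [[0.1,3,0],-0.04],
    [[0.1,1.7,0],-0.02]
  ]
}}

```text
clock: 11.3
tcp_pos: [0.5514, 0.1944, 0.3311]
orientation: [-2.457, -1.956, 0.001]
contact_force: [-0.5, -0.1, 0.1]
grip_width: 0.0602
```

{"method": "jog_arm", "body": {
  "plan": [
    [[0,0.5,-0.5],0],
    [[0,0,-2],0],
    [[0,0,-3],0],
    [[0,0,-2.5],0],
    [[0,0,0],0]
  ]
}}

```text
clock: 11.8
tcp_pos: [0.5504, 0.1934, 0.248]
orientation: [-2.461, -1.951, 0.011]
contact_force: [-0.4, 0.3, 0.9]
grip_width: 0.0598
```

Run:
```python
from caps import *
o=get_obs();M=R.from_rotvec(o["orientation"]).as_matrix();print(o["clock"],o["tcp_pos"].round(4),np.arctan2(M[1,1],M[0,1]))
im=grab_frame("wrist");c=get_calibration("wrist")
print(caps(im,c,.166,[(.552,.19),(.564,.240)]),proj(c,[.552,.19,.166]))
cv2.imwrite("pics/w7.png",im[:,130:510,::-1])
```

```text
11.8 [0.5504 0.1934 0.248 ] -0.2302071674322789
[(array([326. , 255.9]), np.float32(31.1), np.float64(30.9), array([0.5519, 0.1851, 0.166 ])), (array([327. , 159.2]), np.float32(32.1), np.float64(30.9), array([0.5656, 0.2425, 0.166 ]))] [324.35570916 248.72017257]
```

View pics/w7.png

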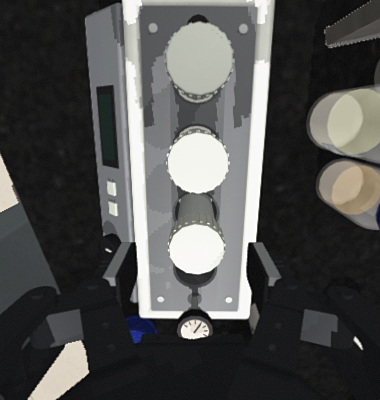

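Tube 2's cap is at (325,249), matching (0.552, 0.190). Bore 1 is now empty in front of the dial. Grasping tube 2.

{"method": "jog_arm", "body": {
  "plan": [
    [[0.1,-0.3,-1],0],
    [[0,0,-1.7],0],
    [[0,0,-1.2],0],
    [[0,0,0],0],
    [[0,0,0],0]
  ]
}}

```text
clock: 12.35
tcp_pos: [0.554, 0.1917, 0.2128]
orientation: [2.462, 1.952, 0.001]
contact_force: [0.0, -0.5, 0.6]
grip_width: 0.0597
```

{"method": "jog_arm", "body": {
  "plan": [
    [[0,0,0],0],
    [[0,0,0],0],
    [[0,0,0],0],
    [[0,0,0],0],
    [[0,0,0],0],
    [[0,0,0],0]
  ],
  "hand": 2.5
}}

```text
clock: 12.95
tcp_pos: [0.5541, 0.192, 0.2133]
orientation: [-2.462, -1.952, -0.002]
contact_force: [-1.2, 0.3, 6.1]
grip_width: 0.0326
```

{"method": "jog_arm", "body": {
  "plan": [
    [[0,0,0.5],0],
    [[0,0,1.5],0],
    [[0,0,2.5],0],
    [[0,0,3],0],
    [[0,0,2.5],0],
    [[0,0,1.7],0],
    [[0,0,0.8],0],
    [[0,-1,0],0],
    [[0,-2.5,0],0.03],
    [[0,-3.5,0],0.04],
    [[0,-3.5,0],0.04],
    [[0,-3.5,0],0.04]
  ]
}}

```text
clock: 14.15
tcp_pos: [0.5528, 0.0495, 0.3363]
orientation: [-2.307, -2.132, 0.003]
contact_force: [0.4, -0.7, -1.2]
grip_width: 0.0326
```

{"method": "jog_arm", "body": {
  "plan": [
    [[0,-3.5,0],0.04],
    [[-0.1,-3.5,0],0.04],
    [[-0.1,-3.5,0],0.04],
    [[-0.1,-3.5,0],0.04],
    [[-0.1,-3.5,0],0.04],
    [[-0.1,-3.5,0],0.04],
    [[0,-2.5,0],0.04],
    [[0,-1.5,0],0.03],
    [[0,-0.7,0],0],
    [[0,0,0],0],
    [[0,0,0],0]
  ]
}}

```text
clock: 15.25
tcp_pos: [0.5486, -0.2044, 0.3369]
orientation: [-1.951, -2.461, 0.0]
contact_force: [0.1, 0.2, -0.1]
grip_width: 0.0323
```

```bash
cat > st.py <<'E'
from caps import *
o=get_obs();M=R.from_rotvec(o["orientation"]).as_matrix();print(o["clock"],o["tcp_pos"].round(4),np.arctan2(M[1,1],M[0,1]).round(3),o["grip_width"].round(4))
E
python3 st.py
```

```text
Traceback (most recent call last):
  File "st.py", line 2, in <module>
    o=get_obs();M=R.from_rotvec(o["orientation"]).as_matrix();print(o["clock"],o["tcp_pos"].round(4),np.arctan2(M[1,1],M[0,1]).round(3),o["grip_width"].round(4))
                                                                                                                                        ^^^^^^^^^^^^^^^^^^^^^
AttributeError: 'float' object has no attribute 'round'
```

{"method": "jog_arm", "body": {
  "plan": [
    [[0,-0.3,-1],0],
    [[0,0,-2.5],0],
    [[0,0,-2.5],0],
    [[0,0,-1.5],0],
    [[0,0,-0.8],0],
    [[0,0,-0.8],0],
    [[0,0,-0.8],0],
    [[0,0,-0.8],0],
    [[0,0,0],0]
  ]
}}

```text
clock: 16.15
tcp_pos: [0.5484, -0.2081, 0.2296]
orientation: [-1.951, -2.461, 0.001]
contact_force: [0.4, 0.4, 0.2]
grip_width: 0.0329
```

Tip at 0.064 m, inside the bore and with no contact force. On to the floor, at TCP about 0.1955.

{"method": "jog_arm", "body": {
  "plan": [
    [[0,0.1,-0.8],0],
    [[0,0,-0.8],0],
    [[0,0,-0.8],0],
    [[0,0,-0.6],0],
    [[0,0,-0.3],0],
    [[0,0,0],0],
    [[0,0,0],0]
  ]
}}

```text
clock: 16.85
tcp_pos: [0.5488, -0.2074, 0.1975]
orientation: [1.952, 2.462, 0.0]
contact_force: [0.1, 0.8, -0.5]
grip_width: 0.0328
```

{"method": "jog_arm", "body": {
  "plan": [
    [[0,0,-0.15],0],
    [[0,0,0],0],
    [[0,0,0],0]
  ]
}}

```text
clock: 17.15
tcp_pos: [0.5489, -0.2073, 0.1961]
orientation: [1.952, 2.461, 0.0]
contact_force: [0.2, -0.2, -0.2]
grip_width: 0.0329
```

{"method": "jog_arm", "body": {
  "plan": [
    [[0,0,0],0],
    [[0,0,0],0],
    [[0,0,0],0],
    [[0,0,0],0],
    [[0,0,1],0],
    [[0,0,2.5],0],
    [[0,0,3],0],
    [[0,0,3],0],
    [[0,0,2.5],0],
    [[0,-2.5,1.5],0],
    [[0,-1.5,0],0],
    [[0,0,0],0]
  ],
  "hand": 6
}}

```text
clock: 18.35
tcp_pos: [0.5478, -0.2501, 0.3312]
orientation: [1.956, 2.456, -0.001]
contact_force: [-1.5, -0.4, -0.4]
grip_width: 0.06
```

```bash
sed -i 's/o\["grip_width"\].round(4)/o["grip_width"]/' st.py
cat >> st.py <<'E'
im=grab_frame("wrist");c=get_calibration("wrist");g=im.min(2)
n,l,s,ce=cv2.connectedComponentsWithStats((g>225).astype(np.uint8))
for i in range(1,n):
    if 400<s[i,4]<4500 and s[i,2]<90 and s[i,3]<90: print(s[i].tolist(),ce[i].round(1),[plane(c,ce[i],z)[:2].round(4).tolist() for z in (.148,.166)])
if len(sys.argv)>1: cv2.imwrite(f"pics/{sys.argv[1]}.png",im[:,:,::-1])
E
python3 st.py w8
```

```text
18.35 [ 0.5478 -0.2501  0.3312] 0.226 0.059986682867001186
[0, 0, 43, 37, 1363] [21.5 15.8] [[0.2715, -0.1515], [0.29, -0.1533]]
[472, 7, 40, 45, 1322] [491.5  28.7] [[0.6495, -0.0777], [0.641, -0.0847]]
[313, 74, 38, 41, 932] [328.8  96.4] [[0.5333, -0.1592], [0.5331, -0.1604]]
[476, 118, 25, 66, 465] [486.6 147.8] [[0.6817, -0.1687], [0.6709, -0.1692]]
[314, 137, 36, 37, 1040] [331.4 155. ] [[0.5471, -0.207], [0.5459, -0.2048]]
```

View pics/w8.png

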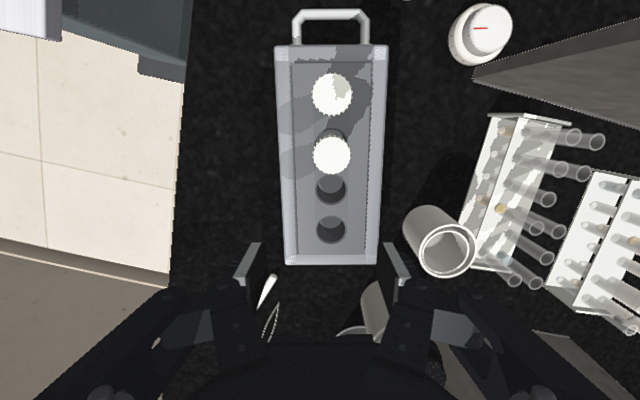

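Tubes 1 and 2 are seated in the first two places, caps at (331,94) and (331,154). Next is tube 3.

{"method": "jog_arm", "body": {
  "plan": [
    [[0.1,1.5,0],0],
    [[0.1,3,0],-0.03],
    [[0.1,4,0],-0.04],
    [[0.1,4.5,0],-0.04],
    [[0.1,4.5,0],-0.04],
    [[0.1,4.5,0],-0.05],
    [[0.2,4.5,0],-0.05],
    [[0.2,4.5,0],-0.05],
    [[0.2,4.5,0],-0.05],
    [[0.2,4.5,0],-0.05],
    [[0.1,4,0],-0.04],
    [[0.1,3,0],-0.02]
  ]
}}

```text
clock: 19.6
tcp_pos: [0.5623, 0.2283, 0.3296]
orientation: [-2.456, -1.956, 0.003]
contact_force: [0.3, 0.2, -1.1]
grip_width: 0.0598
```

{"method": "jog_arm", "body": {
  "plan": [
    [[0,1.5,0],0],
    [[0,0.5,-0.5],0],
    [[0,0,-2],0],
    [[0,0,-3],0],
    [[0,0,-2.5],0],
    [[0,0,0],0],
    [[0,0,0],0]
  ]
}}

```text
clock: 20.3
tcp_pos: [0.5648, 0.2412, 0.251]
orientation: [2.463, 1.949, -0.002]
contact_force: [1.0, 0.5, -0.2]
grip_width: 0.06
```

```bash
python3 st.py w9
```

```text
20.3 [0.5648 0.2412 0.251 ] -0.232 0.060048874478208066
[293, 129, 59, 60, 2714] [321.6 158.6] [[0.5764, 0.289], [0.5769, 0.2915]]
[295, 220, 53, 49, 2037] [321. 244.] [[0.5627, 0.2326], [0.5647, 0.2409]]
[30, 306, 50, 63, 1547] [ 52.1 336.4] [[0.3357, 0.2019], [0.3611, 0.2134]]
```

{"method": "jog_arm", "body": {
  "plan": [
    [[0,-0.1,-1],0],
    [[0,0,-1.7],0],
    [[0,0,-1.4],0],
    [[0,0,0],0],
    [[0,0,0],0]
  ]
}}

```text
clock: 20.85
tcp_pos: [0.5649, 0.2416, 0.21]
orientation: [2.462, 1.952, -0.0]
contact_force: [-0.4, 0.1, 1.0]
grip_width: 0.06
```

{"method": "jog_arm", "body": {
  "plan": [
    [[0,0,0],0],
    [[0,0,0],0],
    [[0,0,0],0],
    [[0,0,0],0],
    [[0,0,0],0],
    [[0,0,0],0]
  ],
  "hand": 2.5
}}

```text
clock: 21.45
tcp_pos: [0.5653, 0.242, 0.2108]
orientation: [2.462, 1.952, 0.003]
contact_force: [-0.8, -0.9, 6.2]
grip_width: 0.033
```

{"method": "jog_arm", "body": {
  "plan": [
    [[0,0,0.5],0],
    [[0,0,1.5],0],
    [[0,0,2.5],0],
    [[0,0,3],0],
    [[0,0,2.5],0],
    [[0,0,1.7],0],
    [[0,0,0.8],0],
    [[0,-1,0],0],
    [[0,-2.5,0],0.03],
    [[0,-3.5,0],0.03],
    [[0,-4,0],0.04],
    [[0,-4,0],0.04]
  ]
}}

```text
clock: 22.65
tcp_pos: [0.5638, 0.0895, 0.3337]
orientation: [-2.317, -2.121, 0.003]
contact_force: [0.9, -0.6, -0.8]
grip_width: 0.0326
```

{"method": "jog_arm", "body": {
  "plan": [
    [[0,-4,0],0.04],
    [[-0.1,-4,0],0.04],
    [[-0.1,-4,0],0.04],
    [[-0.1,-4,0],0.04],
    [[-0.1,-4,0],0.04],
    [[0,-4,0],0.04],
    [[0,-4,0],0.04],
    [[0,-3,0],0.04],
    [[0,-2,0],0],
    [[0,-1,0],0],
    [[0,-0.8,0],0],
    [[0,0,0],0]
  ]
}}

```text
clock: 23.85
tcp_pos: [0.5604, -0.2567, 0.3344]
orientation: [-1.952, -2.46, 0.001]
contact_force: [0.7, 0.3, -0.2]
grip_width: 0.0327
```

{"method": "jog_arm", "body": {
  "plan": [
    [[0,0,0],0]
  ]
}}

```text
clock: 23.95
tcp_pos: [0.561, -0.2551, 0.3346]
orientation: [-1.95, -2.462, -0.001]
contact_force: [0.7, -0.1, -0.1]
grip_width: 0.0328
```

{"method": "jog_arm", "body": {
  "plan": [
    [[0,-0.2,-1],0],
    [[0,0,-2.5],0],
    [[0,0,-2.5],0],
    [[0,0,-1.5],0],
    [[0,0,-0.8],0],
    [[0,0,-0.8],0],
    [[0,0,-0.8],0],
    [[0,0,-0.8],0],
    [[0,0,0],0]
  ]
}}

```text
clock: 24.85
tcp_pos: [0.5604, -0.2581, 0.2271]
orientation: [-1.951, -2.461, 0.001]
contact_force: [-0.5, -0.6, -0.7]
grip_width: 0.0327
```

{"method": "jog_arm", "body": {
  "plan": [
    [[0,0.1,-0.8],0],
    [[0,0,-0.8],0],
    [[0,0,-0.8],0],
    [[0,0,-0.6],0],
    [[0,0,-0.35],0],
    [[0,0,0],0],
    [[0,0,0],0]
  ]
}}

```text
clock: 25.55
tcp_pos: [0.5609, -0.2575, 0.1945]
orientation: [1.952, 2.461, -0.0]
contact_force: [1.1, 0.5, -1.1]
grip_width: 0.0331
```

{"method": "jog_arm", "body": {
  "plan": [
    [[0,0,-0.13],0],
    [[0,0,0],0],
    [[0,0,0],0]
  ]
}}

```text
clock: 25.85
tcp_pos: [0.5608, -0.2573, 0.1933]
orientation: [1.952, 2.462, 0.0]
contact_force: [-0.3, -0.1, -0.6]
grip_width: 0.0326
```

{"method": "jog_arm", "body": {
  "plan": [
    [[0,0,0],0],
    [[0,0,0],0],
    [[0,0,0],0],
    [[0,0,0],0],
    [[0,0,1],0],
    [[0,0,2.5],0],
    [[0,0,3],0],
    [[0,0,3],0],
    [[0,0,2.5],0],
    [[0,-2.5,1.5],0],
    [[0,-1.5,0],0],
    [[0,0,0],0]
  ],
  "hand": 6
}}

```text
clock: 27.05
tcp_pos: [0.5597, -0.3001, 0.3284]
orientation: [1.956, 2.457, -0.002]
contact_force: [-1.2, -0.1, -1.1]
grip_width: 0.0602
```

```bash
python3 st.py w10
```

```text
27.05 [ 0.5597 -0.3001  0.3284] 0.226 0.06022970721729244
[312, 3, 21, 46, 664] [322.1  24.6] [[0.5275, -0.1581], [0.5286, -0.1631]]
[312, 74, 40, 43, 926] [329.2  97.8] [[0.5457, -0.2104], [0.5455, -0.2116]]
[482, 76, 27, 78, 562] [493.6 110. ] [[0.6856, -0.1872], [0.6753, -0.19]]
[314, 137, 38, 37, 1075] [333.2 155.1] [[0.5604, -0.2564], [0.5591, -0.2542]]
```

View pics/w10.png

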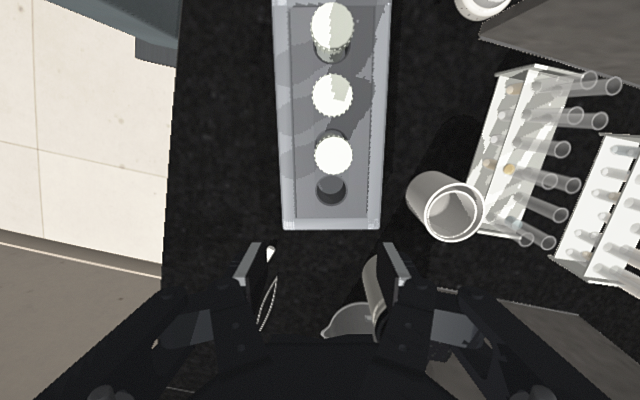

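Three tubes are seated, caps at (332,24), (332,95), (333,155). The empty fourth place is at (331,189). Next is tube 4.

{"method": "jog_arm", "body": {
  "plan": [
    [[0.1,2,0],0],
    [[0.1,3,0],-0.03],
    [[0.1,4,0],-0.04],
    [[0.1,4.5,0],-0.04],
    [[0.1,4.5,0],-0.04],
    [[0.1,4.5,0],-0.05],
    [[0.2,4.5,0],-0.05],
    [[0.2,4.5,0],-0.05],
    [[0.2,4.5,0],-0.05],
    [[0.2,4.5,0],-0.05],
    [[0.1,4.5,0],-0.04],
    [[0.1,4.5,0],-0.02]
  ]
}}

```text
clock: 28.3
tcp_pos: [0.5753, 0.2004, 0.3267]
orientation: [-2.461, -1.951, 0.004]
contact_force: [1.0, -0.1, 0.3]
grip_width: 0.06
```

{"method": "jog_arm", "body": {
  "plan": [
    [[0,4.5,0],0],
    [[0,3,0],0],
    [[0,1.5,0],0],
    [[0,0.7,-0.5],0],
    [[0,0,-2],0],
    [[0,0,-3],0],
    [[0,0,-2],0],
    [[0,0,0],0],
    [[0,0,0],0]
  ]
}}

```text
clock: 29.2
tcp_pos: [0.5771, 0.293, 0.2532]
orientation: [2.463, 1.949, -0.001]
contact_force: [0.1, 0.7, 0.8]
grip_width: 0.0597
```

```bash
python3 st.py w11
python3 - <<'E'
from h import *
# bore 4 rim from w10: camera pose rebuilt from TCP shift vs w4 is not needed; use spacing only
b=np.array([[.537,-.1568],[.549,-.2071],[.561,-.2578]]);print(b[2]+(b[2]-b[0])/2)
E
```

```text
29.2 [0.5771 0.293  0.2532] -0.232 0.05968621202564938
[587, 0, 53, 67, 1854] [618.1  24.3] [[0.7737, 0.378], [0.7554, 0.3767]]
[545, 4, 39, 36, 447] [560.7  21.8] [[0.7392, 0.3859], [0.7244, 0.3838]]
[564, 5, 37, 33, 501] [581.9  20.5] [[0.7518, 0.3842], [0.7357, 0.3822]]
[294, 220, 55, 49, 2008] [321.3 244.1] [[0.5748, 0.2832], [0.5767, 0.2916]]
[41, 335, 36, 43, 939] [ 57.3 354. ] [[0.3394, 0.2351], [0.3655, 0.2484]]
[ 0.573  -0.3083]
```

{"method": "jog_arm", "body": {
  "plan": [
    [[0,-0.2,-1],0],
    [[0,0,-1.7],0],
    [[0,0,-1.6],0],
    [[0,0,0],0],
    [[0,0,0],0]
  ]
}}

```text
clock: 29.75
tcp_pos: [0.5768, 0.2926, 0.21]
orientation: [2.462, 1.952, -0.001]
contact_force: [0.4, -0.4, 0.4]
grip_width: 0.0598
```

{"method": "jog_arm", "body": {
  "plan": [
    [[0,0,0],0],
    [[0,0,0],0],
    [[0,0,0],0],
    [[0,0,0],0],
    [[0,0,0],0],
    [[0,0,0],0]
  ],
  "hand": 2.5
}}

```text
clock: 30.35
tcp_pos: [0.5773, 0.293, 0.2111]
orientation: [2.462, 1.952, 0.003]
contact_force: [-0.1, -0.1, 5.6]
grip_width: 0.0328
```

{"method": "jog_arm", "body": {
  "plan": [
    [[0,0,0.5],0],
    [[0,0,1.5],0],
    [[0,0,2.5],0],
    [[0,0,3],0],
    [[0,0,2.5],0],
    [[0,0,1.7],0],
    [[0,0,0.8],0],
    [[0,-1,0],0],
    [[0,-2.5,0],0.02],
    [[0,-3.5,0],0.03],
    [[0,-4.2,0],0.03],
    [[0,-4.2,0],0.03]
  ]
}}

```text
clock: 31.55
tcp_pos: [0.5758, 0.1365, 0.3338]
orientation: [-2.349, -2.086, 0.004]
contact_force: [0.8, -0.2, -1.1]
grip_width: 0.0328
```

{"method": "jog_arm", "body": {
  "plan": [
    [[0,-4.2,0],0.04],
    [[-0.1,-4.2,0],0.04],
    [[-0.1,-4.2,0],0.04],
    [[-0.1,-4.2,0],0.04],
    [[-0.1,-4.2,0],0.04],
    [[0,-4.2,0],0.04],
    [[0,-4.2,0],0.04],
    [[0,-4,0],0.04],
    [[0,-4,0],0.03],
    [[0,-3.5,0],0],
    [[0,-2,0],0],
    [[0,-1,0],0]
  ]
}}

```text
clock: 32.75
tcp_pos: [0.5707, -0.3033, 0.3339]
orientation: [-1.956, -2.456, 0.003]
contact_force: [-0.9, -0.1, -1.2]
grip_width: 0.0328
```

{"method": "jog_arm", "body": {
  "plan": [
    [[0,-0.8,0],0],
    [[0,0,0],0],
    [[0,0,0],0]
  ]
}}

```text
clock: 33.05
tcp_pos: [0.5731, -0.307, 0.3348]
orientation: [-1.95, -2.462, -0.001]
contact_force: [-0.5, 0.3, -0.5]
grip_width: 0.0328
```

{"method": "jog_arm", "body": {
  "plan": [
    [[0,-0.1,-1],0],
    [[0,0,-2.5],0],
    [[0,0,-2.5],0],
    [[0,0,-1.5],0],
    [[0,0,-0.8],0],
    [[0,0,-0.8],0],
    [[0,0,-0.8],0],
    [[0,0,-0.8],0],
    [[0,0,0],0]
  ]
}}

```text
clock: 33.95
tcp_pos: [0.5725, -0.309, 0.2272]
orientation: [-1.951, -2.461, 0.0]
contact_force: [-0.4, 1.0, -0.9]
grip_width: 0.0328
```

{"method": "jog_arm", "body": {
  "plan": [
    [[0,0.1,-0.8],0],
    [[0,0,-0.8],0],
    [[0,0,-0.8],0],
    [[0,0,-0.6],0],
    [[0,0,-0.35],0],
    [[0,0,-0.1],0],
    [[0,0,0],0],
    [[0,0,0],0]
  ]
}}

```text
clock: 34.75
tcp_pos: [0.5729, -0.3085, 0.1939]
orientation: [1.952, 2.461, 0.0]
contact_force: [-0.1, 0.2, -0.8]
grip_width: 0.0328
```

{"method": "jog_arm", "body": {
  "plan": [
    [[0,0,0],0],
    [[0,0,0],0],
    [[0,0,0],0],
    [[0,0,0],0],
    [[0,0,1],0],
    [[0,0,2.5],0],
    [[0,0,3],0],
    [[0,0,3],0],
    [[0,0,2.5],0],
    [[0,-2.5,1.5],0],
    [[0,-3,0],0],
    [[0,0,0],0]
  ],
  "hand": 6
}}

```text
clock: 35.95
tcp_pos: [0.571, -0.3681, 0.3306]
orientation: [1.956, 2.454, -0.004]
contact_force: [0.4, -1.3, 0.4]
grip_width: 0.0602
```

```bash
python3 st.py
python3 - <<'E'
from caps import *
c=get_calibration("wrist");w=grab_frame("wrist");s=grab_frame("side")[125:305,255:425];a=grab_frame("scene")[170:275,215:430]
print([proj(c,[x,y,.148]).round(0).tolist() for x,y in [(.549,-.2071),(.561,-.2578),(.573,-.308)]])
out=np.zeros((590,800,3),np.uint8)
out[:200,:320]=cv2.resize(w,(320,200));out[:540,340:794]=cv2.resize(s,(454,481))if 0 else cv2.resize(s,(454,540))
out[210:210+156,:320]=cv2.resize(a,(320,156));cv2.imwrite("pics/f.png",out[:,:,::-1])
E
```

```text
35.95 [ 0.571  -0.3681  0.3306] 0.225 0.0602070450070365
[493, 16, 27, 85, 645] [504.3  53.4] [[0.6907, -0.2105], [0.681, -0.2164]]
[318, 53, 20, 42, 477] [327.2  71.5] [[0.5516, -0.2583], [0.5518, -0.2608]]
[319, 117, 38, 39, 1126] [338.1 136.4] [[0.573, -0.3075], [0.5716, -0.3066]]
[[339.0, 2.0], [338.0, 74.0], [338.0, 137.0]]
```

View pics/f.png

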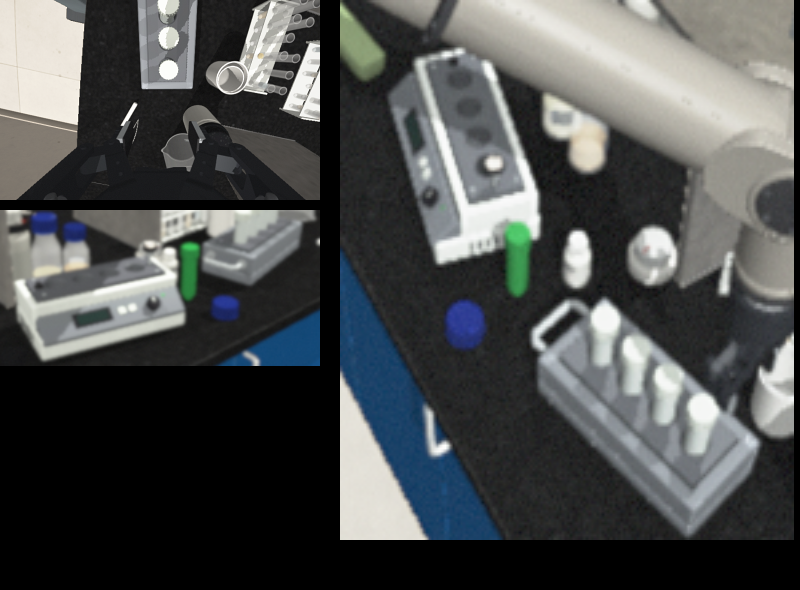

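All four tubes stand upright in the cooler, cap tops at right panel (604,318), (634,346), (667,374), (703,404). The heater is empty and the green tube, blue cap, vial and timer look undisturbed.

```bash
python3 -c "
from bench import *
print(hand_in())"
```

```text
the job is handed in; nothing more can be done
None
```

I moved all four tubes one at a time, starting with the one next to the thermometer. They went into the cooling rack in order, starting with the place nearest the handle, and each was set down before I took the next. I handed the job in at about 36 s.

- **Tubes:** The last wrist, scene and side pictures show the heater empty and all four tubes upright in the rack. The two caps the last wrist view could check sit within a few pixels of where they should be. For each tube I let go about 0.5–1 mm above the calculated floor and felt no contact force while lowering it.
- **Forces:** No reading passed about 6 N, and that was only while closing on a cap.
- **Other things on the bench:** The green tube, blue cap, vial and timer look where they were at the start; I compared them by eye only.
- **Disagreements:** Some automatic circle fits on the caps and bores failed or were off by 3–6 mm, so I went by rim positions read from close crops. I didn't measure the final cap heights separately; that the tubes are fully down rests on the arm's release heights and the last pictures.

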